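Make up two fly-tying kits

TASK

Make up the two fly-tying kits from the stock on the bench. Long tray: the hook box lying flat in the big middle compartment, and the large thread spool and the brass hair stacker in the two end compartments, one in each, either way round; short tray: the small thread spool in the small compartment and the wax tin in the large one. Set every piece down upright on the compartment floor without dropping it, and leave the cement bottle, the scissors and the bobbin holder where they are.

Things in the scene. Friction and masses are not known exactly. Their poses are not given: they have to be found in the camera images.
- long_tray: Long wooden kit tray, dark floor and pale rims, fixed, 78 x 220 x 10 mm (x, y, z), three compartments in a row along its y. Floor 3 mm above the table, rims and dividers 4 mm thick, tops 10 mm above the table. Each compartment is 70 mm along x; the middle one is 84 mm long (centre at y = 0), the two end ones 60 mm long (centres at y = +76 and -76 mm). Origin: centre of the underside; z up.
- short_tray: Short wooden kit tray of the same make, fixed, 78 x 140 x 10 mm (x, y, z), two compartments along its y. Floor, rims and dividers as in the long tray (floor 3 mm, tops 10 mm, 4 mm thick, 70 mm inside along x). The small compartment is 52 mm long with its centre at y = -40 mm; the large one is 76 mm long with its centre at y = +28 mm. Origin: centre of the underside of the whole tray; z up.
- large_spool: The larger thread spool, standing on end: red thread between black flanges, paper disc on top, 40 mm diameter, 46 mm tall. Origin: centre of the underside; z up.
- small_spool: The smaller thread spool, same make, standing on end: 28 mm diameter, 34 mm tall. Origin: centre of the underside; z up.
- hook_box: Flat grey plastic hook box with hooks showing in its lid, 60 x 40 x 24 mm (x, y, z), lying flat; grip it across the 40 mm (its y). Origin: centre of the underside; z up.
- hair_stacker: Hair stacker, a slim upright brass tube with a dark mouth: 26 mm diameter, 60 mm tall, with a collar of 32 mm diameter round its lowest 8 mm and a thin lip at the top. Origin: centre of the underside; z up.
- wax_tin: Flat round aluminium wax tin, 50 mm diameter, 24 mm tall, lying flat. Origin: centre of the underside; z up.
- cement_bottle: Bystander: little amber bottle with a white cap, 30 mm diameter, 52 mm tall, loose among the stock. Not part of either kit. Origin: centre of the underside; z up.
- scissors: Bystander: small scissors with brass loops lying flat behind the stock, about 125 x 60 mm, 6 mm high, loose; origin about mid-length on the table, blades towards its x.
- bobbin_holder: Bystander: bobbin holder with a red spool in wire arms, lying behind the stock, 116 mm long, 36 mm wide, 26 mm high, loose; origin under the middle of its spool, tube towards its x.

How it is judged:
At the end, for the whole second after the job is handed in: Every piece is in its named compartment (large spool and stacker in either end): centre inside the compartment, underside within 3 mm of its floor, tilted under 0.1 rad, at rest (under 0.02 m/s and 0.2 rad/s) (x of hook_box in the frame of long_tray between -0.035 and 0.035 m and y of hook_box in the frame of long_tray between -0.042 and 0.042 m and z of hook_box in the frame of long_tray between 0 and 0.006 m and angle between each of hook_box, small_spool, wax_tin's own z axis and vertical below 0.1 rad and (((x of large_spool in the frame of long_tray between -0.035 and 0.035 m and y of large_spool in the frame of long_tray between -0.106 and -0.046 m and z of large_spool in the frame of long_tray between 0 and 0.006 m and angle between large_spool's own z axis and vertical below 0.1 rad) and (x of hair_stacker in the frame of long_tray between -0.035 and 0.035 m and y of hair_stacker in the frame of long_tray between 0.046 and 0.106 m and z of hair_stacker in the frame of long_tray between 0 and 0.006 m and angle between hair_stacker's own z axis and vertical below 0.1 rad)) or ((x of large_spool in the frame of long_tray between -0.035 and 0.035 m and y of large_spool in the frame of long_tray between 0.046 and 0.106 m and z of large_spool in the frame of long_tray between 0 and 0.006 m and angle between large_spool's own z axis and vertical below 0.1 rad) and (x of hair_stacker in the frame of long_tray between -0.035 and 0.035 m and y of hair_stacker in the frame of long_tray between -0.106 and -0.046 m and z of hair_stacker in the frame of long_tray between 0 and 0.006 m and angle between hair_stacker's own z axis and vertical below 0.1 rad))) and x of small_spool in the frame of short_tray between -0.035 and 0.035 m and y of small_spool in the frame of short_tray between -0.066 and -0.014 m and z of small_spool in the frame of short_tray between 0 and 0.006 m and x of wax_tin in the frame of short_tray between -0.035 and 0.035 m and y of wax_tin in the frame of short_tray between -0.01 and 0.066 m and z of wax_tin in the frame of short_tray between 0 and 0.006 m and linear speed of each of large_spool, small_spool, hook_box, hair_stacker, wax_tin below 0.02 m/s and angular speed of each of large_spool, small_spool, hook_box, hair_stacker, wax_tin below 0.2 rad/s); the robot touches nothing.
It fails at once if cement bottle is pushed more than 25 mm from its place (distance of cement_bottle from where it was at the start of the episode above 0.025 m).
It fails at once if scissors is pushed more than 25 mm from its place (distance of scissors from where it was at the start of the episode above 0.025 m).
It fails at once if bobbin holder is pushed more than 25 mm from its place (distance of bobbin_holder from where it was at the start of the episode above 0.025 m).
It fails at once if a piece of the kits is dropped or thrown: faster than 0.7 m/s with no finger on it ((linear speed of large_spool above 0.7 m/s and contact force between large_spool and the fingers below 0.01 N) or (linear speed of small_spool above 0.7 m/s and contact force between small_spool and the fingers below 0.01 N) or (linear speed of hook_box above 0.7 m/s and contact force between hook_box and the fingers below 0.01 N) or (linear speed of hair_stacker above 0.7 m/s and contact force between hair_stacker and the fingers below 0.01 N) or (linear speed of wax_tin above 0.7 m/s and contact force between wax_tin and the fingers below 0.01 N)).
It also fails if it takes over 120 s, if anything falls off the work surface, if the arm or the gripper's body presses on something with over 40 N, if the wrist force passes 120 N, or if a joint passes its speed limit or range.

ROBOT

A 6-joint arm with a two-finger parallel gripper is mounted at the origin on the work surface. World frame = base frame: x ahead of the robot, y to its left, z up, the work surface at z = 0. Lengths are in m, angles in rad, forces in N, time in s.
With the tool pointing down it reaches from about 0.35 to 0.85 m from the base axis. Payload 8.1 kg.
Tool frame: the origin (TCP) lies midway between the tips of the shut fingers; the grasp point (between the pads) lies 19 mm behind it; z points along the fingers, y is the line along which they close (so a half turn about z gives the same grasp; the last joint's range is limited). The gripper opens to 85 mm and grips with 20 to 120 N. Pads are 22 mm wide; open, the fingers measure 114 mm over their backs; the gripper's body (76 mm by 85 mm) begins 54 mm behind the grasp point. The pads swing forward as they close: fully open they stand 13 mm farther back than shut.
Start: joints at [1.141, 0.13, 1.488, -0, 1.523, -0.085], TCP at [0.203, 0.565, 0.231] pointing down, gripper open.
Joint ranges: [-2.96, 2.96], [-0.89, 2.26], [0.02, 2.5], [-1.34, 4.48], [0, 2.73], [-2.66, 2.66]. Speed limits (rad/s): [2.39, 2.39, 2.79, 3.14, 3.14, 3.14].

INTERFACE

Orientations are given as [roll, pitch, yaw] about the fixed x, y, z axes, in that order (R = Rz(yaw) Ry(pitch) Rx(roll)).
In Python, from cell import state, read_camera, hand_in gives the robot as it stands. The module is installed in compiled form; this text tells all that it offers.
- The arm moves only by the tool jog_arm, never from a script. Its argument "commands" is a list of rows, each an object with "hand": the closure, from -1 (fully open) to 1 (shut); "dp": the shift along the tool's x, y, z in mm, a list of three; "rot": the turn, a rotation vector about the tool's x, y, z in degrees, a list of three. A call has 1 to 12 rows; each row shifts and turns the commanded pose from where the row before left it, along the tool's axes as they then stand; what a row does not reach is not made up. A row lasts 1/12 s, in which the tool goes at most 41.7 mm and 7.16 degrees, less where a joint would pass 70% of its speed; a pose out of reach is approached as far as the arm can. A call is refused whole if a number of a shift passes 41.7 or a number of a turn 7.16, either way. A call with a gripper value outside its range is refused whole. The fingers move at their own pace and stop on an object; "grip_force" is the grip in N (left out, the last holds). Time passes only in rows, so rows that do not move let the fingers close. It gives the time, the measured TCP pose, the force, the opening and the grip force at its end, in the units of the state.
- state(): the state, without advancing time (a new reading comes with each control period).
- read_camera(name): name is "scene" or "top"; returns a dict with "image" (400x640x3 uint8, red, green, blue), "camera_matrix" (3x3 intrinsics, pixels), "rvec" (rotation vector, rad) and "tvec" (3), from world to camera coordinates, as OpenCV has them. Camera axes: x right, y down, z forward; pixel columns grow to the right and rows downward; lengths in m; the calibration is good to about 2 mm. A picture is of the moment at which its call begins. There is no depth.
- hand_in(): hands the job in; it is judged then, once.
The state is a dict: "time_s": time; "joint_positions": joint angles; "qvel": joint speeds; "joint_efforts": joint torques, N m; "ee_pos": TCP position; "orientation": TCP orientation; "force": force on the tool from outside, world axes, zero at the start; "moment": the same for the moment, N m; "gripper_width": finger opening in m; "gripper_force": force on a finger pad.
Only numpy, scipy, OpenCV 4.12 (cv2) and the standard library are available. Lean on these libraries where they do the work, as an engineer would, in place of code of your own. Each camera call takes 0.05 s, during which the arm holds its last target. There are 200 camera calls.

## Working session

There is one attempt and no reset: what is moved stays moved. The work goes in short steps, Python scripts to look and compute and a tool call to move; the robot and the scene stay as the last step left them, time stands still between calls to the robot, and variables do not carry over. Pictures are saved under pics/ and viewed, at most 14 in all, crops included, and the job is handed in when it is done.

Besides the shell and the picture viewer there is one more tool, called after "Emit:" by a JSON object that holds its "method" and its "body". jog_arm: Moves the arm, as the interface text tells. Its arguments: {"type":"object","properties":{"commands":{"type":"array","items":{"type":"object","properties":{"hand":{"type":"number"},"dp":{"type":"array","items":{"type":"number"}},"rot":{"type":"array","items":{"type":"number"}}}}},"grip_force":{"type":"number"}},"required":["commands"]}

```bash
mkdir -p pics; cat > h.py <<'E'
import numpy as np, cv2
from cell import state, read_camera, hand_in
def snap(n,f):
    c=read_camera(n); cv2.imwrite(f'pics/{f}.png',c['image'][:,:,::-1]); np.savez(f'{n}.npz',K=c['camera_matrix'],r=c['rvec'],t=c['tvec'],im=c['image']); return c
def px2w(n,u,v,z):
    c=np.load(f'{n}.npz'); R=cv2.Rodrigues(c['r'])[0]; C=-R.T@c['t'].ravel()
    d=R.T@np.linalg.inv(c['K'])@np.array([u,v,1.]); return (C+d*(z-C[2])/d[2])
E
python3 - <<'E'
from h import *
for n in('top','scene'):
    c=snap(n,n+'1'); R=cv2.Rodrigues(c['rvec'])[0]; print(n,c['camera_matrix'].round(1).tolist(),(-R.T@c['tvec'].ravel()).round(3))
s=state(); print(s['ee_pos'],s['orientation'],s['gripper_width'])
E
```

```text
top [[503.5, 0.0, 310.5], [0.0, 503.5, 200.3], [0.0, 0.0, 1.0]] [ 0.521 -0.018  1.202]
scene [[436.2, 0.0, 322.9], [0.0, 436.2, 193.7], [0.0, 0.0, 1.0]] [ 1.048 -0.607  0.606]
[0.20258017 0.56423663 0.23033775] [-3.13992092e+00 -1.18121412e-04  2.79679302e+00] 0.08547026396249975
```

View pics/top1.png

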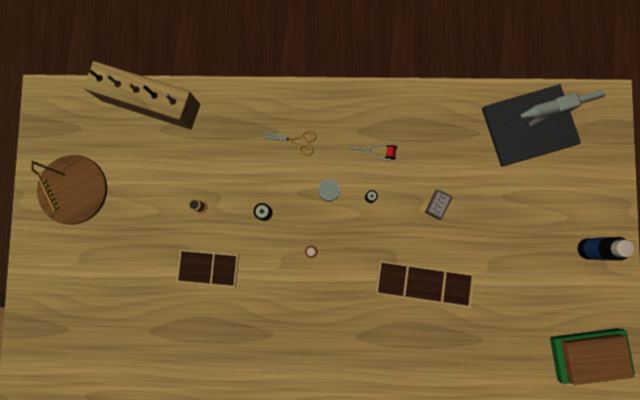

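View pics/scene1.png

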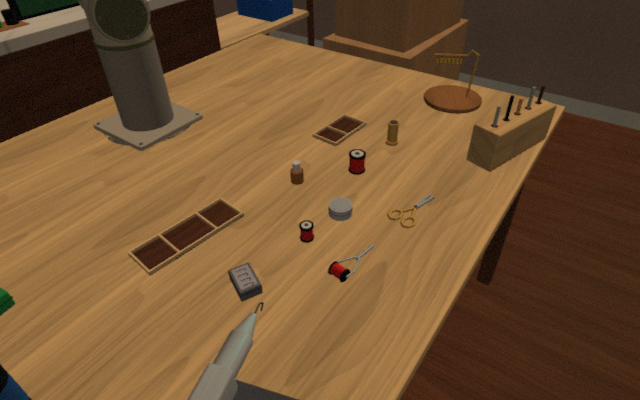

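```bash
python3 - <<'E'
from h import *
for n in('top','scene'):
    c=np.load(n+'.npz'); print(n,cv2.projectPoints(np.array([[.203,.565,.23],[0,0,0],[.5,0,0],[.5,.3,0],[.7,0,0]]),c['r'],c['t'],c['K'],None)[0].reshape(-1,2).round().tolist())
im=np.load('top.npz')['im'][:,:,::-1]
a=cv2.resize(im[180:310,170:330],None,fx=5,fy=4.6,interpolation=2)
a=cv2.resize(im[180:300,175:335],(800,600),interpolation=2); cv2.imwrite('pics/t_l.png',a)
a=cv2.resize(im[180:308,310:480],(797,600),interpolation=2); a=cv2.resize(im[180:308,310:480-10],(800,640),interpolation=2)
a=cv2.resize(im[180:310,310:480],(765,585),interpolation=2); cv2.imwrite('pics/t_r.png',a)
E
```

```text
top [[14.0, 414.0], [314.0, 482.0], [318.0, 260.0], [192.0, 258.0], [319.0, 177.0]]
scene [[320.0, 1.0], [148.0, 123.0], [285.0, 181.0], [353.0, 127.0], [358.0, 213.0]]
```

View pics/t_l.png

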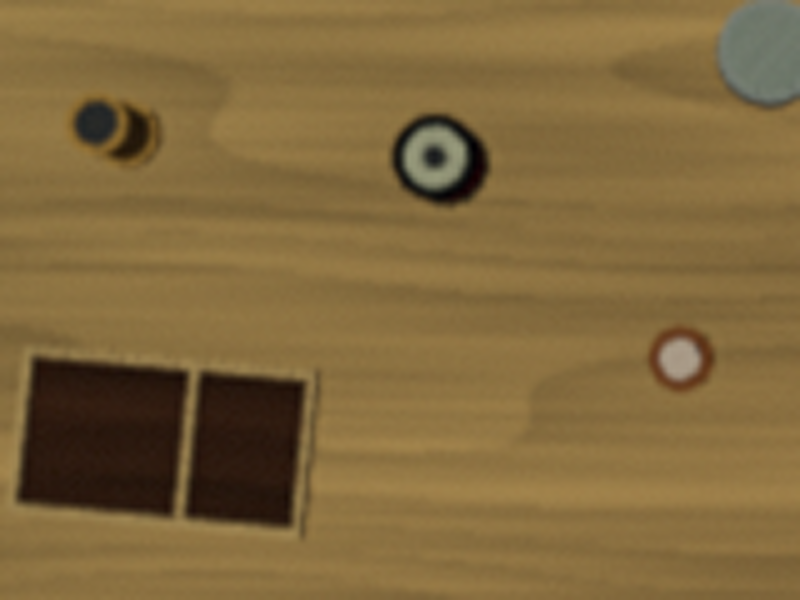

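View pics/t_r.png

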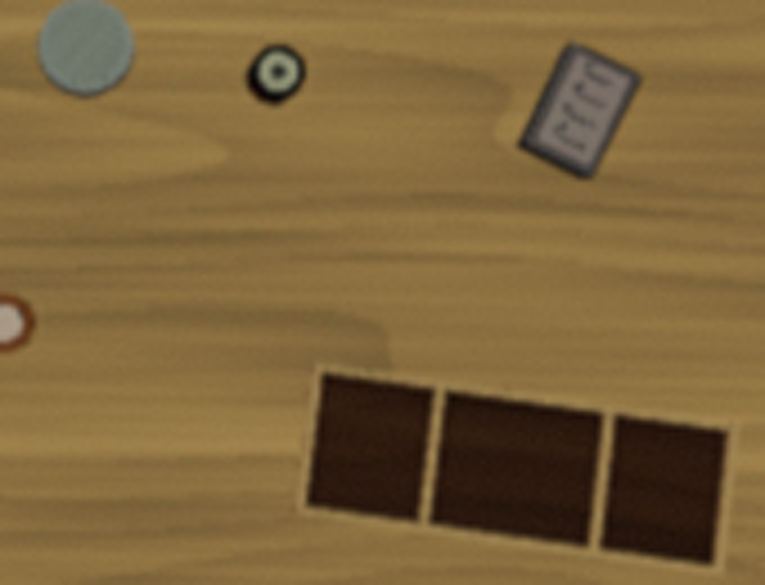

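```bash
python3 - <<'E'
from h import *
L=lambda x,y,z: px2w('top',175+(x+.5)/5-.5,180+(y+.5)/5-.5,z)
R=lambda x,y,z: px2w('top',310+(x+.5)/4.5-.5,180+(y+.5)/4.5-.5,z)
for n,p in dict(stack=L(97,124,.06),lsp=L(435,157,.046),bottle=L(681,358,.052),tin=R(86,47,.024),ssp=R(278,71,.034)).items(): print(n,p.round(4))
def quad(n,f,pts,z):
    P=np.array([f(*p,z)[:2] for p in pts]); e=np.linalg.norm(P-np.roll(P,-1,0),axis=1)
    d=P[2]+P[1]-P[3]-P[0]; print(n,P.mean(0).round(4),'edges',(e*1000).round(1),'dir y',np.degrees(np.arctan2(-d[1],-d[0])).round(1))
quad('box',R,[(572,43),(640,78),(588,180),(518,146)],.02)
quad('S_large',L,[(33,357),(189,372),(172,517),(17,502)],.008)
quad('S_small',L,[(200,373),(305,381),(293,527),(186,517)],.008)
quad('L_l',R,[(321,374),(434,389),(419,520),(307,505)],.008)
quad('L_m',R,[(446,393),(602,413),(588,546),(432,522)],.008)
quad('L_r',R,[(615,416),(727,431),(713,565),(601,548)],.008)
E
```

```text
stack [0.6227 0.2851 0.06  ]
lsp [0.6114 0.1308 0.046 ]
bottle [0.5213 0.0151 0.052 ]
tin [ 0.6654 -0.0235  0.024 ]
ssp [ 0.6533 -0.1229  0.034 ]
box [ 0.6362 -0.2806] edges [39.3 60.2 39.9 61.3] dir y 63.9
S_large [0.4786 0.2897] edges [75.2 68.4 74.3 68.5] dir y 85.8
S_small [0.4742 0.2212] edges [50.3 68.5 51.  67.8] dir y 86.4
L_l [ 0.4607 -0.1745] edges [59.  67.8 58.1 67.9] dir y 83.7
L_m [ 0.4513 -0.2501] edges [80.9 68.5 80.7 66.7] dir y 83.2
L_r [ 0.442  -0.3255] edges [57.8 68.9 57.6 68. ] dir y 83.1
```

Emit:
{"method": "jog_arm", "body": {"commands": [{"hand":-1,"rot":[0,0,-6.6]},{"rot":[0,0,-6.6]},{"rot":[0,0,-6.6]},{"dp":[-28,-18.6,5.3]},{"dp":[-28,-18.6,5.3]},{"dp":[-28,-18.6,5.3]},{"dp":[-28,-18.6,5.3]},{"dp":[-28,-18.6,5.3]},{"dp":[-28,-18.6,5.3]},{"dp":[-28,-18.6,5.3]},{"dp":[-28,-18.6,5.3]}], "grip_force": 40}}

```text
invalid input at $.commands[0]: expected keys hand, dp, rot
```

Emit:
{"method": "jog_arm", "body": {"commands": [{"hand":-1,"dp":[0,0,0],"rot":[0,0,-6.6]},{"hand":-1,"dp":[0,0,0],"rot":[0,0,-6.6]},{"hand":-1,"dp":[0,0,0],"rot":[0,0,-6.6]},{"hand":-1,"dp":[-28,-18.6,5.3],"rot":[0,0,0]},{"hand":-1,"dp":[-28,-18.6,5.3],"rot":[0,0,0]},{"hand":-1,"dp":[-28,-18.6,5.3],"rot":[0,0,0]},{"hand":-1,"dp":[-28,-18.6,5.3],"rot":[0,0,0]},{"hand":-1,"dp":[-28,-18.6,5.3],"rot":[0,0,0]},{"hand":-1,"dp":[-28,-18.6,5.3],"rot":[0,0,0]},{"hand":-1,"dp":[-28,-18.6,5.3],"rot":[0,0,0]},{"hand":-1,"dp":[-28,-18.6,5.3],"rot":[0,0,0]},{"hand":-1,"dp":[-28,-18.6,5.3],"rot":[0,0,0]}], "grip_force": 40}}

```text
time_s: 1.1
ee_pos: [0.4559, 0.3962, 0.1828]
orientation: [-3.141, -0.001, -3.141]
force: [0.5, 0.5, 0.4]
gripper_width: 0.0854
gripper_force: 0.0
```

Emit:
{"method": "jog_arm", "body": {"commands": [{"hand":-1,"dp":[-28,-18.6,5.3],"rot":[0,0,0]},{"hand":-1,"dp":[-28,-18.6,5.3],"rot":[0,0,0]},{"hand":-1,"dp":[-28,-18.6,5.3],"rot":[0,0,0]},{"hand":-1,"dp":[-28,-18.6,5.3],"rot":[0,0,0]},{"hand":-1,"dp":[-28,-18.6,5.3],"rot":[0,0,0]},{"hand":-1,"dp":[-28,-18.6,5.3],"rot":[0,0,0]},{"hand":-1,"dp":[0,0,0],"rot":[0,0,0]},{"hand":-1,"dp":[0,0,0],"rot":[0,0,0]}]}}

```text
time_s: 1.77
ee_pos: [0.6236, 0.2841, 0.15]
orientation: [-3.141, -0.002, 3.139]
force: [0.2, -0.1, 0.1]
gripper_width: 0.0851
gripper_force: 0.0
```

```bash
python3 - <<'E'
from h import *
c=snap('scene','s2'); c=np.load('scene.npz')
x=np.array([[.6227,.2851,.0],[.6227,.2851,.06],[.6114,.1308,.046],[.6654,-.0235,.024],[.6533,-.1229,.034],[.6362,-.2806,.024]])
p=cv2.projectPoints(x,c['r'],c['t'],c['K'],None)[0].reshape(-1,2); print(p.round(1))
im=c['im'][:,:,::-1].copy()
for q in p: cv2.circle(im,tuple(int(v*16) for v in q),16,(0,255,0),-1,shift=4)
cv2.imwrite('pics/s2c.png',cv2.resize(im[20:300,220:500],(600,600),interpolation=2))
E
```

```text
[[390.4 142.9]
 [392.3 122.5]
 [356.  153.8]
 [338.7 204.5]
 [305.1 225.5]
 [242.8 277. ]]
```

View pics/s2c.png

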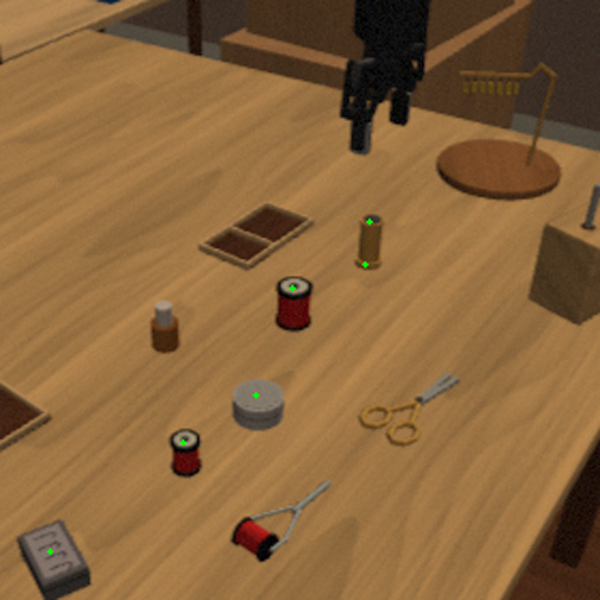

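Emit:
{"method": "jog_arm", "body": {"commands": [{"hand":-1,"dp":[0,0,26],"rot":[0,0,0]},{"hand":-1,"dp":[0,0,26],"rot":[0,0,0]},{"hand":-1,"dp":[0,0,26],"rot":[0,0,0]},{"hand":-1,"dp":[0,0,26],"rot":[0,0,0]},{"hand":-1,"dp":[0,0,26],"rot":[0,0,0]},{"hand":1,"dp":[0,0,0],"rot":[0,0,0]},{"hand":1,"dp":[0,0,0],"rot":[0,0,0]},{"hand":1,"dp":[0,0,0],"rot":[0,0,0]},{"hand":1,"dp":[0,0,0],"rot":[0,0,0]},{"hand":1,"dp":[0,0,0],"rot":[0,0,0]},{"hand":1,"dp":[0,0,0],"rot":[0,0,0]}], "grip_force": 40}}

```text
time_s: 2.73
ee_pos: [0.6248, 0.2869, 0.0249]
orientation: [3.14, 0.004, -3.141]
force: [-2.3, 1.7, 8.0]
gripper_width: 0.0252
gripper_force: 39.4
```

Emit:
{"method": "jog_arm", "body": {"commands": [{"hand":1,"dp":[0,0,-10],"rot":[0,0,0]},{"hand":1,"dp":[0,0,-20],"rot":[0,0,0]},{"hand":1,"dp":[0,0,-25],"rot":[0,0,0]},{"hand":1,"dp":[0,0,-25],"rot":[0,0,0]},{"hand":1,"dp":[0,0,-25],"rot":[0,0,0]},{"hand":1,"dp":[0,0,-25],"rot":[0,0,0]},{"hand":1,"dp":[5,-15,0],"rot":[0,0,0]},{"hand":1,"dp":[10.5,-29.7,0],"rot":[0,0,0]},{"hand":1,"dp":[10.5,-29.7,0],"rot":[0,0,0]},{"hand":1,"dp":[10.5,-29.7,0],"rot":[0,0,0]},{"hand":1,"dp":[10.5,-29.7,0],"rot":[0,0,0]}]}}

```text
time_s: 3.65
ee_pos: [0.5755, 0.151, 0.1527]
orientation: [3.142, 0.001, -3.14]
force: [0.3, -0.3, -0.8]
gripper_width: 0.0251
gripper_force: 39.5
```

Emit:
{"method": "jog_arm", "body": {"commands": [{"hand":1,"dp":[10.5,-29.7,0],"rot":[0,0,0]},{"hand":1,"dp":[10.5,-29.7,0],"rot":[0,0,0]},{"hand":1,"dp":[10.5,-29.7,0],"rot":[0,0,0]},{"hand":1,"dp":[10.5,-29.7,0],"rot":[0,0,0]},{"hand":1,"dp":[10.5,-29.7,0],"rot":[0,0,0]},{"hand":1,"dp":[10.5,-29.7,0],"rot":[0,0,0]},{"hand":1,"dp":[10.5,-29.7,0],"rot":[0,0,0]},{"hand":1,"dp":[10.5,-29.7,0],"rot":[0,0,0]},{"hand":1,"dp":[10.5,-29.7,0],"rot":[0,0,0]},{"hand":1,"dp":[10,-29,0],"rot":[0,0,0]},{"hand":1,"dp":[5,-16,0],"rot":[0,0,0]},{"hand":1,"dp":[0,0,0],"rot":[0,0,0]}]}}

```text
time_s: 4.65
ee_pos: [0.4659, -0.1634, 0.1529]
orientation: [-3.14, 0.001, 3.139]
force: [0.2, -0.2, -1.1]
gripper_width: 0.0249
gripper_force: 39.5
```

```bash
python3 - <<'E'
from h import *
c=snap('scene','s3'); s=state(); print(s['ee_pos'],s['orientation'],s['gripper_width'])
cv2.imwrite('pics/s3c.png',cv2.resize(c['image'][120:320,80:347,::-1],(800,600),interpolation=2))
E
```

```text
[ 0.4664578  -0.16182045  0.15276266] [-3.14094323e+00  9.87204036e-04  3.13910896e+00] 0.025064037192566217
```

View pics/s3c.png

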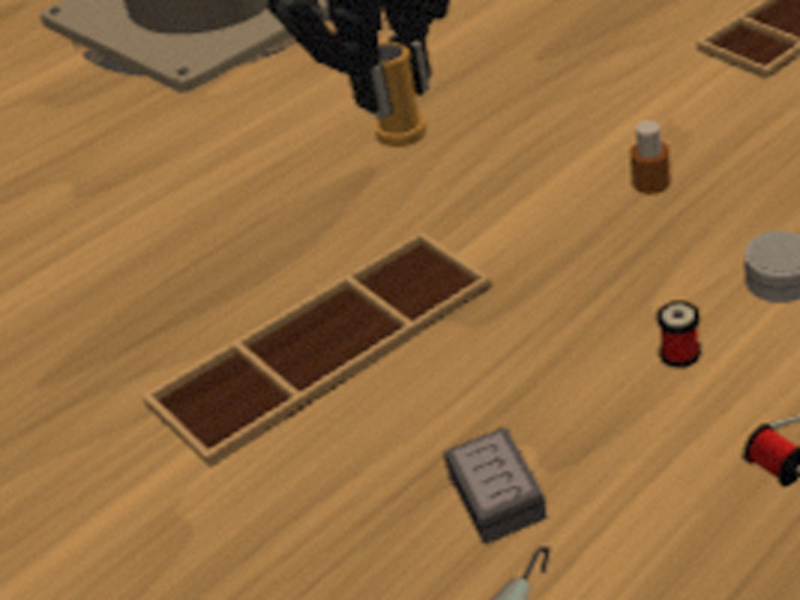

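Emit:
{"method": "jog_arm", "body": {"commands": [{"hand":1,"dp":[4,-12.7,0],"rot":[0,0,0]},{"hand":1,"dp":[0,0,24],"rot":[0,0,0]},{"hand":1,"dp":[0,0,24],"rot":[0,0,0]},{"hand":1,"dp":[0,0,24],"rot":[0,0,0]},{"hand":1,"dp":[0,0,24],"rot":[0,0,0]},{"hand":1,"dp":[0,0,20],"rot":[0,0,0]},{"hand":1,"dp":[0,0,5],"rot":[0,0,0]},{"hand":1,"dp":[0,0,2],"rot":[0,0,0]},{"hand":1,"dp":[0,0,2],"rot":[0,0,0]},{"hand":1,"dp":[0,0,0],"rot":[0,0,0]}]}}

```text
time_s: 5.53
ee_pos: [0.4639, -0.1727, 0.0281]
orientation: [-3.141, 0.001, -3.14]
force: [-0.2, -0.8, -0.6]
gripper_width: 0.0248
gripper_force: 39.3
```

Emit:
{"method": "jog_arm", "body": {"commands": [{"hand":1,"dp":[0,0,1.5],"rot":[0,0,0]},{"hand":1,"dp":[0,0,0],"rot":[0,0,0]},{"hand":0,"dp":[0,0,0],"rot":[0,0,0]},{"hand":-0.4,"dp":[0,0,0],"rot":[0,0,0]},{"hand":-1,"dp":[0,0,0],"rot":[0,0,0]},{"hand":-1,"dp":[0,0,-10],"rot":[0,0,0]},{"hand":-1,"dp":[0,0,-25],"rot":[0,0,0]},{"hand":-1,"dp":[0,0,-25],"rot":[0,0,0]},{"hand":-1,"dp":[0,0,-25],"rot":[0,0,0]},{"hand":-1,"dp":[0,0,0],"rot":[0,0,0]}]}}

```text
time_s: 6.37
ee_pos: [0.4662, -0.1745, 0.1168]
orientation: [-3.138, 0.008, -3.141]
force: [0.3, -0.8, 0.8]
gripper_width: 0.0854
gripper_force: 0.0
```

Emit:
{"method": "jog_arm", "body": {"commands": [{"hand":-1,"dp":[-28.3,-17.7,0],"rot":[0,0,0]},{"hand":-1,"dp":[-28.3,-17.7,0],"rot":[0,0,0]},{"hand":-1,"dp":[-28.3,-17.7,0],"rot":[0,0,0]},{"hand":-1,"dp":[-28.3,-17.7,0],"rot":[0,0,0]},{"hand":-1,"dp":[-28.3,-17.7,0],"rot":[0,0,0]},{"hand":-1,"dp":[-28.3,-17.7,0],"rot":[0,0,0]},{"hand":-1,"dp":[0,0,0],"rot":[0,0,6.5]},{"hand":-1,"dp":[0,0,0],"rot":[0,0,6.5]},{"hand":-1,"dp":[0,0,0],"rot":[0,0,6.5]},{"hand":-1,"dp":[0,0,0],"rot":[0,0,6.5]},{"hand":-1,"dp":[0,0,0],"rot":[0,0,0]},{"hand":-1,"dp":[0,0,0],"rot":[0,0,0]}]}}

```text
time_s: 7.37
ee_pos: [0.6327, -0.279, 0.1104]
orientation: [3.142, -0.0, 2.692]
force: [-0.1, -0.6, 0.6]
gripper_width: 0.0854
gripper_force: 0.0
```

```bash
python3 - <<'E'
from h import *
c=snap('scene','s4'); s=state(); print(s['ee_pos'],s['orientation'],s['gripper_width'])
cv2.imwrite('pics/s4c.png',cv2.resize(c['image'][120:320,80:347,::-1],(800,600),interpolation=2))
E
```

```text
[ 0.63268265 -0.27894028  0.11046254] [-3.14156943e+00 -5.84672189e-05  2.69265937e+00] 0.08537494779503021
```

View pics/s4c.png

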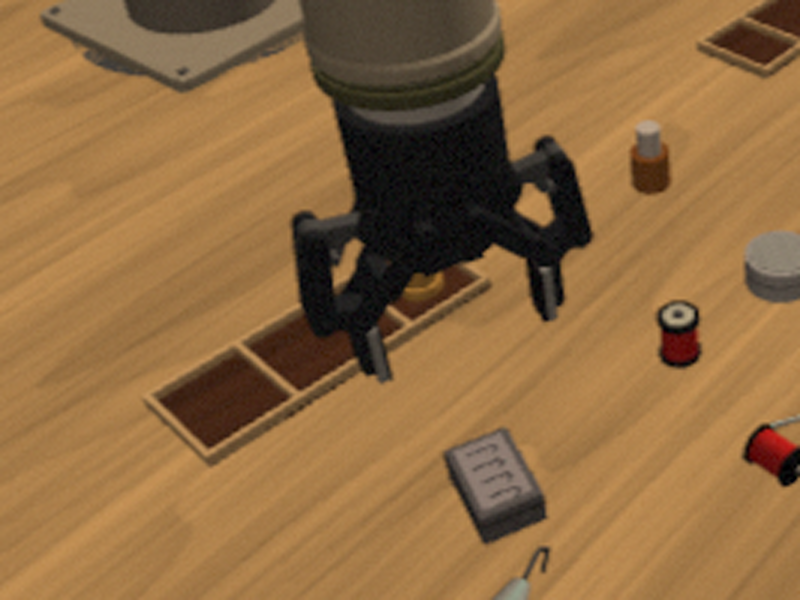

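Emit:
{"method": "jog_arm", "body": {"commands": [{"hand":-1,"dp":[-4,0,20],"rot":[0,0,0]},{"hand":-1,"dp":[0,0,25],"rot":[0,0,0]},{"hand":-1,"dp":[0,0,25],"rot":[0,0,0]},{"hand":-1,"dp":[0,0,22],"rot":[0,0,0]},{"hand":-1,"dp":[0,0,13],"rot":[0,0,0]},{"hand":-1,"dp":[0,0,4],"rot":[0,0,0]},{"hand":1,"dp":[0,0,0],"rot":[0,0,0]},{"hand":1,"dp":[0,0,0],"rot":[0,0,0]},{"hand":1,"dp":[0,0,0],"rot":[0,0,0]},{"hand":1,"dp":[0,0,0],"rot":[0,0,0]},{"hand":1,"dp":[0,0,0],"rot":[0,0,0]},{"hand":1,"dp":[0,0,0],"rot":[0,0,0]}]}}

```text
time_s: 8.42
ee_pos: [0.6378, -0.2815, 0.0037]
orientation: [-3.141, 0.004, 2.689]
force: [0.1, 0.2, 6.4]
gripper_width: 0.0389
gripper_force: 42.2
```

Emit:
{"method": "jog_arm", "body": {"commands": [{"hand":1,"dp":[0,0,-10],"rot":[0,0,0]},{"hand":1,"dp":[0,0,-20],"rot":[0,0,0]},{"hand":1,"dp":[0,0,-30],"rot":[0,0,0]},{"hand":1,"dp":[0,0,-20],"rot":[0,0,-6.3]},{"hand":1,"dp":[0,0,0],"rot":[0,0,-6.3]},{"hand":1,"dp":[0,0,0],"rot":[0,0,-6.3]},{"hand":1,"dp":[32,2,0],"rot":[0,0,0]},{"hand":1,"dp":[35,2,0],"rot":[0,0,0]},{"hand":1,"dp":[35,2,0],"rot":[0,0,0]},{"hand":1,"dp":[35,2,0],"rot":[0,0,0]},{"hand":1,"dp":[35,1.4,0],"rot":[0,0,0]},{"hand":1,"dp":[15,0,0],"rot":[0,0,0]}]}}

```text
time_s: 9.42
ee_pos: [0.4479, -0.247, 0.0807]
orientation: [3.141, -0.003, 3.018]
force: [-0.3, 0.1, -1.1]
gripper_width: 0.0395
gripper_force: 41.4
```

Emit:
{"method": "jog_arm", "body": {"commands": [{"hand":1,"dp":[0,0,0],"rot":[0,0,0]},{"hand":1,"dp":[0,0,0],"rot":[0,0,0]}]}}

```text
time_s: 9.58
ee_pos: [0.4516, -0.2486, 0.0822]
orientation: [-3.141, 0.001, 3.018]
force: [0.2, 0.1, -0.7]
gripper_width: 0.0394
gripper_force: 41.4
```

Emit:
{"method": "jog_arm", "body": {"commands": [{"hand":1,"dp":[0,-1.5,20],"rot":[0,0,0]},{"hand":1,"dp":[0,0,25],"rot":[0,0,0]},{"hand":1,"dp":[0,0,15],"rot":[0,0,0]},{"hand":1,"dp":[0,0,8],"rot":[0,0,0]},{"hand":1,"dp":[0,0,3],"rot":[0,0,0]},{"hand":1,"dp":[0,0,3],"rot":[0,0,0]},{"hand":1,"dp":[0,0,2],"rot":[0,0,0]},{"hand":1,"dp":[0,0,0],"rot":[0,0,0]},{"hand":1,"dp":[0,0,0],"rot":[0,0,0]}]}}

```text
time_s: 10.33
ee_pos: [0.4529, -0.2506, 0.0066]
orientation: [-3.14, 0.002, 3.019]
force: [0.5, 0.2, 2.4]
gripper_width: 0.0392
gripper_force: 41.8
```

Emit:
{"method": "jog_arm", "body": {"commands": [{"hand":-0.15,"dp":[0,0,0],"rot":[0,0,0]},{"hand":-0.15,"dp":[0,0,0],"rot":[0,0,0]},{"hand":-0.15,"dp":[0,0,0],"rot":[0,0,0]},{"hand":-0.15,"dp":[0,0,-5],"rot":[0,0,0]},{"hand":-0.15,"dp":[0,0,-15],"rot":[0,0,0]},{"hand":-0.15,"dp":[0,0,-20],"rot":[0,0,0]}]}}

```text
time_s: 10.83
ee_pos: [0.4503, -0.2489, 0.0443]
orientation: [3.14, -0.003, 3.018]
force: [0.5, 0.9, 0.7]
gripper_width: 0.0494
gripper_force: 0.0
```

Emit:
{"method": "jog_arm", "body": {"commands": [{"hand":-0.15,"dp":[0,0,-25],"rot":[0,0,-7]},{"hand":-1,"dp":[0,0,-30],"rot":[0,0,0]},{"hand":-1,"dp":[0,0,-30],"rot":[0,0,0]},{"hand":-1,"dp":[0,0,-30],"rot":[0,0,0]},{"hand":-1,"dp":[-13.3,31.7,0],"rot":[0,0,0]},{"hand":-1,"dp":[-13.3,31.7,0],"rot":[0,0,0]},{"hand":-1,"dp":[-13.3,31.7,0],"rot":[0,0,0]},{"hand":-1,"dp":[-13.3,31.7,0],"rot":[0,0,0]},{"hand":-1,"dp":[-13.3,31.7,0],"rot":[0,0,0]},{"hand":-1,"dp":[-13.3,31.7,0],"rot":[0,0,0]},{"hand":-1,"dp":[-13.3,31.7,0],"rot":[0,0,0]},{"hand":-1,"dp":[-13.3,31.7,0],"rot":[0,0,0]}]}}

```text
time_s: 11.83
ee_pos: [0.5588, 0.0053, 0.1608]
orientation: [-3.142, 0.001, 3.141]
force: [-0.6, -0.8, 0.7]
gripper_width: 0.0854
gripper_force: 0.0
```

Emit:
{"method": "jog_arm", "body": {"commands": [{"hand":-1,"dp":[-13.3,31.7,0],"rot":[0,0,0]},{"hand":-1,"dp":[-13.3,31.7,10],"rot":[0,0,0]},{"hand":-1,"dp":[-13.3,31.7,20],"rot":[0,0,0]},{"hand":-1,"dp":[-13.3,31.7,20],"rot":[0,0,0]},{"hand":-1,"dp":[0,0,0],"rot":[0,0,0]},{"hand":-1,"dp":[0,0,0],"rot":[0,0,0]}]}}

```text
time_s: 12.33
ee_pos: [0.6102, 0.1319, 0.1079]
orientation: [-3.141, -0.004, -3.14]
force: [-1.0, 0.1, 0.5]
gripper_width: 0.0851
gripper_force: 0.0
```

Emit:
{"method": "jog_arm", "body": {"commands": [{"hand":-1,"dp":[-1,-1,20],"rot":[0,0,0]},{"hand":-1,"dp":[0,0,25],"rot":[0,0,0]},{"hand":-1,"dp":[0,0,25],"rot":[0,0,0]},{"hand":-1,"dp":[0,0,20],"rot":[0,0,0]},{"hand":-1,"dp":[0,0,9],"rot":[0,0,0]},{"hand":-1,"dp":[0,0,3],"rot":[0,0,0]},{"hand":1,"dp":[0,0,0],"rot":[0,0,0]},{"hand":1,"dp":[0,0,0],"rot":[0,0,0]},{"hand":1,"dp":[0,0,0],"rot":[0,0,0]},{"hand":1,"dp":[0,0,0],"rot":[0,0,0]},{"hand":1,"dp":[0,0,0],"rot":[0,0,0]},{"hand":1,"dp":[0,0,0],"rot":[0,0,0]}]}}

```text
time_s: 13.33
ee_pos: [0.6141, 0.1294, 0.0104]
orientation: [3.141, 0.003, 3.141]
force: [-1.9, -1.1, 6.3]
gripper_width: 0.0378
gripper_force: 39.3
```

Emit:
{"method": "jog_arm", "body": {"commands": [{"hand":1,"dp":[0,0,-10],"rot":[0,0,0]},{"hand":1,"dp":[0,0,-20],"rot":[0,0,0]},{"hand":1,"dp":[0,0,-30],"rot":[0,0,0]},{"hand":1,"dp":[0,0,-30],"rot":[0,0,0]},{"hand":1,"dp":[0,0,-30],"rot":[0,0,0]},{"hand":1,"dp":[5,-14,-20],"rot":[0,0,0]},{"hand":1,"dp":[10.5,-28.5,0],"rot":[0,0,0]},{"hand":1,"dp":[10.5,-28.5,0],"rot":[0,0,0]},{"hand":1,"dp":[10.5,-28.5,0],"rot":[0,0,0]},{"hand":1,"dp":[10.5,-28.5,0],"rot":[0,0,0]},{"hand":1,"dp":[10.5,-28.5,0],"rot":[0,0,0]},{"hand":1,"dp":[10.5,-28.5,0],"rot":[0,0,0]}]}}

```text
time_s: 14.33
ee_pos: [0.544, -0.0567, 0.1495]
orientation: [-3.141, 0.001, 3.141]
force: [-0.2, -1.3, -0.3]
gripper_width: 0.0379
gripper_force: 40.2
```

Emit:
{"method": "jog_arm", "body": {"commands": [{"hand":1,"dp":[10.5,-28.5,0],"rot":[0,0,0]},{"hand":1,"dp":[10.5,-28.5,0],"rot":[0,0,0]},{"hand":1,"dp":[10.5,-28.5,0],"rot":[0,0,0]},{"hand":1,"dp":[10.5,-28.5,0],"rot":[0,0,0]},{"hand":1,"dp":[10.5,-28.5,0],"rot":[0,0,0]},{"hand":1,"dp":[10.5,-28.5,0],"rot":[0,0,0]},{"hand":1,"dp":[10.5,-28.5,0],"rot":[0,0,0]},{"hand":1,"dp":[10.5,-28.5,0],"rot":[0,0,0]},{"hand":1,"dp":[10.5,-28.5,0],"rot":[0,0,0]},{"hand":1,"dp":[5,-14,0],"rot":[0,0,0]},{"hand":1,"dp":[0,0,0],"rot":[0,0,0]},{"hand":1,"dp":[0,0,0],"rot":[0,0,0]}]}}

```text
time_s: 15.33
ee_pos: [0.4446, -0.3266, 0.1491]
orientation: [-3.141, 0.001, 3.139]
force: [-0.2, 0.5, -1.0]
gripper_width: 0.0375
gripper_force: 40.2
```

```bash
python3 - <<'E'
from h import *
c=snap('scene','s5'); s=state(); print(s['ee_pos'],s['orientation'],s['gripper_width'])
cv2.imwrite('pics/s5c.png',cv2.resize(c['image'][120:320,80:347,::-1],(800,600),interpolation=2))
E
```

```text
[ 0.44488384 -0.32576519  0.14890113] [3.14148193e+00 5.84045234e-04 3.13993111e+00] 0.037672685652301474
```

View pics/s5c.png

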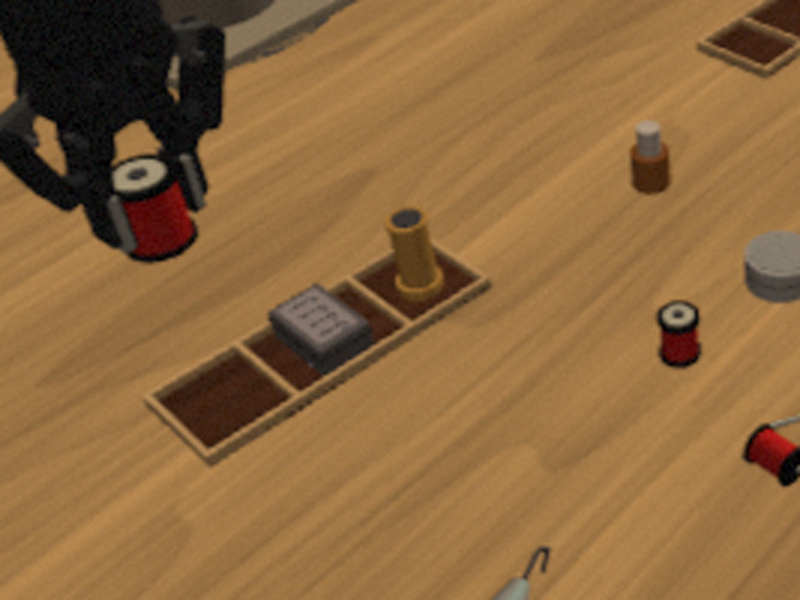

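Emit:
{"method": "jog_arm", "body": {"commands": [{"hand":1,"dp":[1,0,25],"rot":[0,0,0]},{"hand":1,"dp":[0,0,30],"rot":[0,0,0]},{"hand":1,"dp":[0,0,30],"rot":[0,0,0]},{"hand":1,"dp":[0,0,25],"rot":[0,0,0]},{"hand":1,"dp":[0,0,13],"rot":[0,0,0]},{"hand":1,"dp":[0,0,6],"rot":[0,0,0]},{"hand":1,"dp":[0,0,3],"rot":[0,0,0]},{"hand":1,"dp":[0,0,2],"rot":[0,0,0]},{"hand":1,"dp":[0,0,2],"rot":[0,0,0]},{"hand":1,"dp":[0,0,0],"rot":[0,0,0]},{"hand":1,"dp":[0,0,0],"rot":[0,0,0]}]}}

```text
time_s: 16.3
ee_pos: [0.4445, -0.3266, 0.0135]
orientation: [-3.14, 0.001, 3.141]
force: [-0.5, -0.3, 1.3]
gripper_width: 0.0378
gripper_force: 40.2
```

Emit:
{"method": "jog_arm", "body": {"commands": [{"hand":-0.2,"dp":[0,0,0],"rot":[0,0,0]},{"hand":-0.2,"dp":[0,0,0],"rot":[0,0,0]},{"hand":-0.2,"dp":[0,0,0],"rot":[0,0,0]},{"hand":-0.2,"dp":[0,0,-8],"rot":[0,0,0]},{"hand":-0.2,"dp":[0,0,-20],"rot":[0,0,0]},{"hand":-0.2,"dp":[0,0,-30],"rot":[0,0,0]},{"hand":-0.2,"dp":[0,0,-30],"rot":[0,0,0]},{"hand":-1,"dp":[0,0,-30],"rot":[0,0,0]},{"hand":-1,"dp":[-23.2,22.6,0],"rot":[0,0,0]},{"hand":-1,"dp":[-23.2,22.6,0],"rot":[0,0,0]},{"hand":-1,"dp":[-23.2,22.6,0],"rot":[0,0,0]},{"hand":-1,"dp":[-23.2,22.6,0],"rot":[0,0,0]}]}}

```text
time_s: 17.3
ee_pos: [0.5377, -0.235, 0.1316]
orientation: [-3.141, 0.001, 3.14]
force: [0.3, 0.0, 0.1]
gripper_width: 0.0854
gripper_force: 0.0
```

Emit:
{"method": "jog_arm", "body": {"commands": [{"hand":-1,"dp":[-23.2,22.6,0],"rot":[0,0,0]},{"hand":-1,"dp":[-23.2,22.6,0],"rot":[0,0,0]},{"hand":-1,"dp":[-23.2,22.6,10],"rot":[0,0,0]},{"hand":-1,"dp":[-23.2,22.6,20],"rot":[0,0,0]},{"hand":-1,"dp":[-23.2,22.6,20],"rot":[0,0,0]},{"hand":-1,"dp":[0,0,0],"rot":[0,0,0]},{"hand":-1,"dp":[0,0,0],"rot":[0,0,0]}]}}

```text
time_s: 17.88
ee_pos: [0.652, -0.1208, 0.078]
orientation: [3.14, -0.004, -3.14]
force: [-0.1, -0.2, 0.6]
gripper_width: 0.0852
gripper_force: 0.0
```

Emit:
{"method": "jog_arm", "body": {"commands": [{"hand":-1,"dp":[-1.5,-2,20],"rot":[0,0,0]},{"hand":-1,"dp":[0,0,25],"rot":[0,0,0]},{"hand":-1,"dp":[0,0,17],"rot":[0,0,0]},{"hand":-1,"dp":[0,0,7],"rot":[0,0,0]},{"hand":-1,"dp":[0,0,2],"rot":[0,0,0]},{"hand":1,"dp":[0,0,0],"rot":[0,0,0]},{"hand":1,"dp":[0,0,0],"rot":[0,0,0]},{"hand":1,"dp":[0,0,0],"rot":[0,0,0]},{"hand":1,"dp":[0,0,0],"rot":[0,0,0]},{"hand":1,"dp":[0,0,0],"rot":[0,0,0]},{"hand":1,"dp":[0,0,0],"rot":[0,0,0]},{"hand":1,"dp":[0,0,0],"rot":[0,0,0]}]}}

```text
time_s: 18.88
ee_pos: [0.6552, -0.125, 0.0107]
orientation: [-3.141, 0.002, 3.141]
force: [-1.1, -0.2, 6.4]
gripper_width: 0.0258
gripper_force: 38.8
```

Emit:
{"method": "jog_arm", "body": {"commands": [{"hand":1,"dp":[0,0,-10],"rot":[0,0,0]},{"hand":1,"dp":[0,0,-20],"rot":[0,0,0]},{"hand":1,"dp":[0,0,-30],"rot":[0,0,0]},{"hand":1,"dp":[0,0,-30],"rot":[0,0,0]},{"hand":1,"dp":[6.7,13.5,-20],"rot":[0,0,0]},{"hand":1,"dp":[13.7,26.5,0],"rot":[0,0,0]},{"hand":1,"dp":[13.7,26.5,0],"rot":[0,0,0]},{"hand":1,"dp":[13.7,26.5,0],"rot":[0,0,0]},{"hand":1,"dp":[13.7,26.5,0],"rot":[0,0,0]},{"hand":1,"dp":[13.7,26.5,0],"rot":[0,0,0]},{"hand":1,"dp":[13.7,26.5,0],"rot":[0,0,0]},{"hand":1,"dp":[13.7,26.5,0],"rot":[0,0,0]}]}}

```text
time_s: 19.88
ee_pos: [0.551, 0.0755, 0.1199]
orientation: [3.142, 0.0, 3.141]
force: [0.0, -1.1, -0.2]
gripper_width: 0.025
gripper_force: 39.3
```

Emit:
{"method": "jog_arm", "body": {"commands": [{"hand":1,"dp":[13.7,26.5,0],"rot":[0,0,0]},{"hand":1,"dp":[13.7,26.5,0],"rot":[0,0,0]},{"hand":1,"dp":[13.7,26.5,0],"rot":[0,0,0]},{"hand":1,"dp":[13.7,26.5,0],"rot":[0,0,0]},{"hand":1,"dp":[13.7,26.5,0],"rot":[0,0,0]},{"hand":1,"dp":[6.7,13,0],"rot":[0,0,0]},{"hand":1,"dp":[0,0,30],"rot":[0,0,0]},{"hand":1,"dp":[0,0,30],"rot":[0,0,0]},{"hand":1,"dp":[0,0,10],"rot":[0,0,0]},{"hand":1,"dp":[0,0,0],"rot":[0,0,0]},{"hand":1,"dp":[0,0,0],"rot":[0,0,0]}]}}

```text
time_s: 20.8
ee_pos: [0.4765, 0.2196, 0.0496]
orientation: [-3.141, -0.001, 3.14]
force: [0.5, -0.6, 0.6]
gripper_width: 0.0253
gripper_force: 39.3
```

Emit:
{"method": "jog_arm", "body": {"commands": [{"hand":1,"dp":[0.5,1.5,15],"rot":[0,0,0]},{"hand":1,"dp":[0,0,10],"rot":[0,0,0]},{"hand":1,"dp":[0,0,4],"rot":[0,0,0]},{"hand":1,"dp":[0,0,3],"rot":[0,0,0]},{"hand":1,"dp":[0,0,2],"rot":[0,0,0]},{"hand":1,"dp":[0,0,2],"rot":[0,0,0]},{"hand":1,"dp":[0,0,0],"rot":[0,0,0]},{"hand":1,"dp":[0,0,0],"rot":[0,0,0]}]}}

```text
time_s: 21.47
ee_pos: [0.4767, 0.2215, 0.0138]
orientation: [3.141, 0.001, 3.141]
force: [0.5, 0.5, 0.7]
gripper_width: 0.0254
gripper_force: 39.4
```

Emit:
{"method": "jog_arm", "body": {"commands": [{"hand":1,"dp":[0,0,1],"rot":[0,0,0]},{"hand":1,"dp":[0,0,0],"rot":[0,0,0]},{"hand":0,"dp":[0,0,0],"rot":[0,0,0]},{"hand":0,"dp":[0,0,0],"rot":[0,0,0]},{"hand":0,"dp":[0,0,0],"rot":[0,0,0]},{"hand":0,"dp":[0,0,-8],"rot":[0,0,0]},{"hand":0,"dp":[0,0,-20],"rot":[0,0,0]},{"hand":0,"dp":[0,0,-30],"rot":[0,0,0]},{"hand":-1,"dp":[0,0,-30],"rot":[0,0,0]},{"hand":-1,"dp":[-18.9,-24.5,0],"rot":[0,0,0]},{"hand":-1,"dp":[-18.9,-24.5,0],"rot":[0,0,0]},{"hand":-1,"dp":[-18.9,-24.5,0],"rot":[0,0,0]}]}}

```text
time_s: 22.47
ee_pos: [0.5341, 0.1475, 0.1021]
orientation: [3.141, 0.002, -3.141]
force: [0.4, 0.3, -0.3]
gripper_width: 0.0851
gripper_force: 0.0
```

Emit:
{"method": "jog_arm", "body": {"commands": [{"hand":-1,"dp":[-18.9,-24.5,0],"rot":[0,0,0]},{"hand":-1,"dp":[-18.9,-24.5,0],"rot":[0,0,0]},{"hand":-1,"dp":[-18.9,-24.5,0],"rot":[0,0,0]},{"hand":-1,"dp":[-18.9,-24.5,0],"rot":[0,0,0]},{"hand":-1,"dp":[-18.9,-24.5,0],"rot":[0,0,0]},{"hand":-1,"dp":[-18.9,-24.5,0],"rot":[0,0,0]},{"hand":-1,"dp":[-18.9,-24.5,20],"rot":[0,0,0]},{"hand":-1,"dp":[0,0,10],"rot":[0,0,0]},{"hand":-1,"dp":[0,0,0],"rot":[0,0,0]},{"hand":-1,"dp":[0,0,0],"rot":[0,0,0]}]}}

```text
time_s: 23.3
ee_pos: [0.6638, -0.0236, 0.0693]
orientation: [3.141, -0.003, 3.14]
force: [0.3, -0.3, -0.4]
gripper_width: 0.0852
gripper_force: 0.0
```

```bash
python3 - <<'E'
from h import *
c=snap('scene','s6'); s=state(); print(s['ee_pos'],s['orientation'],s['gripper_width'])
cv2.imwrite('pics/s6c.png',cv2.resize(c['image'][80:280,120:387,::-1],(800,600),interpolation=2))
E
```

```text
[ 0.66449269 -0.02308943  0.07044989] [ 3.14116240e+00 -9.38420337e-04  3.14098636e+00] 0.08543343588166837
```

View pics/s6c.png

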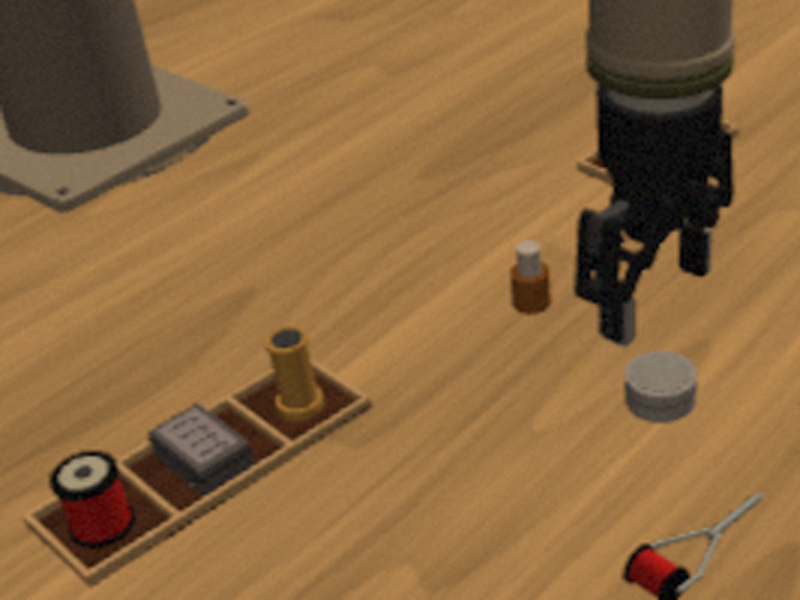

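Emit:
{"method": "jog_arm", "body": {"commands": [{"hand":-1,"dp":[-1,0,20],"rot":[0,0,0]},{"hand":-1,"dp":[0,0,25],"rot":[0,0,0]},{"hand":-1,"dp":[0,0,15],"rot":[0,0,0]},{"hand":-1,"dp":[0,0,5],"rot":[0,0,0]},{"hand":-1,"dp":[0,0,2],"rot":[0,0,0]},{"hand":1,"dp":[0,0,0],"rot":[0,0,0]},{"hand":1,"dp":[0,0,0],"rot":[0,0,0]},{"hand":1,"dp":[0,0,0],"rot":[0,0,0]},{"hand":1,"dp":[0,0,0],"rot":[0,0,0]},{"hand":1,"dp":[0,0,0],"rot":[0,0,0]},{"hand":1,"dp":[0,0,0],"rot":[0,0,0]}]}}

```text
time_s: 24.27
ee_pos: [0.6676, -0.024, 0.0054]
orientation: [-3.141, 0.003, 3.141]
force: [-0.8, 0.0, 6.7]
gripper_width: 0.0485
gripper_force: 41.8
```

Emit:
{"method": "jog_arm", "body": {"commands": [{"hand":1,"dp":[0,0,-10],"rot":[0,0,0]},{"hand":1,"dp":[0,0,-20],"rot":[0,0,0]},{"hand":1,"dp":[0,0,-30],"rot":[0,0,0]},{"hand":1,"dp":[0,0,-30],"rot":[0,0,0]},{"hand":1,"dp":[7.5,13,-20],"rot":[0,0,0]},{"hand":1,"dp":[15.5,26.1,0],"rot":[0,0,0]},{"hand":1,"dp":[15.5,26.1,0],"rot":[0,0,0]},{"hand":1,"dp":[15.5,26.1,0],"rot":[0,0,0]},{"hand":1,"dp":[15.5,26.1,0],"rot":[0,0,0]},{"hand":1,"dp":[15.5,26.1,0],"rot":[0,0,0]},{"hand":1,"dp":[15.5,26.1,0],"rot":[0,0,0]}]}}

```text
time_s: 25.18
ee_pos: [0.5648, 0.1469, 0.1141]
orientation: [3.141, 0.001, 3.14]
force: [0.5, -0.3, 0.1]
gripper_width: 0.0486
gripper_force: 41.4
```

Emit:
{"method": "jog_arm", "body": {"commands": [{"hand":1,"dp":[15.5,26.1,0],"rot":[0,0,0]},{"hand":1,"dp":[15.5,26.1,0],"rot":[0,0,0]},{"hand":1,"dp":[15.5,26.1,0],"rot":[0,0,0]},{"hand":1,"dp":[15.5,26.1,0],"rot":[0,0,0]},{"hand":1,"dp":[15.5,26.1,0],"rot":[0,0,0]},{"hand":1,"dp":[7.5,13,0],"rot":[0,0,0]},{"hand":1,"dp":[0,0,25],"rot":[0,0,0]},{"hand":1,"dp":[0,0,25],"rot":[0,0,0]},{"hand":1,"dp":[0,0,10],"rot":[0,0,0]},{"hand":1,"dp":[0,0,0],"rot":[0,0,0]},{"hand":1,"dp":[0,0,0],"rot":[0,0,0]}]}}

```text
time_s: 26.1
ee_pos: [0.4806, 0.2891, 0.0534]
orientation: [-3.141, -0.001, 3.14]
force: [0.4, 0.9, -1.2]
gripper_width: 0.048
gripper_force: 41.4
```

```bash
python3 - <<'E'
from h import *
c=snap('scene','s7'); s=state(); print(s['ee_pos'],s['orientation'],s['gripper_width'],s['force'])
cv2.imwrite('pics/s7c.png',cv2.resize(c['image'][60:180,260:420,::-1],(800,600),interpolation=2))
E
```

```text
[0.48155114 0.28947862 0.05451145] [3.14119332e+00 8.69145855e-04 3.14009695e+00] 0.048447418117497254 [ 0.14203831 -0.28464379  0.41308395]
```

View pics/s7c.png

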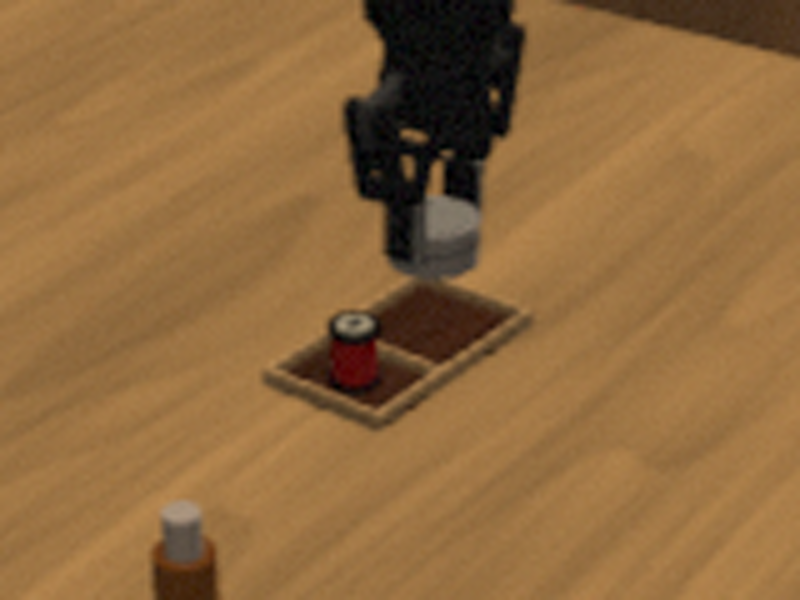

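Emit:
{"method": "jog_arm", "body": {"commands": [{"hand":1,"dp":[0.5,0.5,20],"rot":[0,0,0]},{"hand":1,"dp":[0,0,13],"rot":[0,0,0]},{"hand":1,"dp":[0,0,6],"rot":[0,0,0]},{"hand":1,"dp":[0,0,3],"rot":[0,0,0]},{"hand":1,"dp":[0,0,2],"rot":[0,0,0]},{"hand":1,"dp":[0,0,2],"rot":[0,0,0]},{"hand":1,"dp":[0,0,0],"rot":[0,0,0]},{"hand":1,"dp":[0,0,0],"rot":[0,0,0]}]}}

```text
time_s: 26.82
ee_pos: [0.4811, 0.2903, 0.0083]
orientation: [3.141, 0.001, 3.141]
force: [-1.1, 0.0, 3.7]
gripper_width: 0.0489
gripper_force: 41.6
```

Seated; release and back off.

Emit:
{"method": "jog_arm", "body": {"commands": [{"hand":-0.4,"dp":[0,0,0],"rot":[0,0,0]},{"hand":-0.4,"dp":[0,0,0],"rot":[0,0,0]},{"hand":-0.4,"dp":[0,0,0],"rot":[0,0,0]},{"hand":-0.4,"dp":[0,0,-8],"rot":[0,0,0]},{"hand":-0.4,"dp":[0,0,-20],"rot":[0,0,0]},{"hand":-0.4,"dp":[0,0,-30],"rot":[0,0,0]},{"hand":-0.4,"dp":[0,0,-30],"rot":[0,0,0]},{"hand":-0.4,"dp":[0,0,-30],"rot":[0,0,0]},{"hand":-0.4,"dp":[0,0,-30],"rot":[0,0,0]},{"hand":-0.4,"dp":[0,0,0],"rot":[0,0,0]},{"hand":-0.4,"dp":[0,0,0],"rot":[0,0,0]},{"hand":-0.4,"dp":[0,0,0],"rot":[0,0,0]}]}}

```text
time_s: 27.82
ee_pos: [0.4802, 0.2899, 0.1553]
orientation: [3.142, 0.0, 3.141]
force: [-0.3, 0.4, -0.3]
gripper_width: 0.0599
gripper_force: 0.0
```

```bash
python3 - <<'E'
from h import *
c=snap('scene','s8'); s=state(); print(s['ee_pos'],np.abs(s['qvel']).max())
cv2.imwrite('pics/s8c.png',cv2.resize(c['image'][80:300,120:413,::-1],(799,600),interpolation=2))
E
```

```text
[0.47964523 0.28961424 0.15429339] 0.01420509511519896
```

View pics/s8c.png

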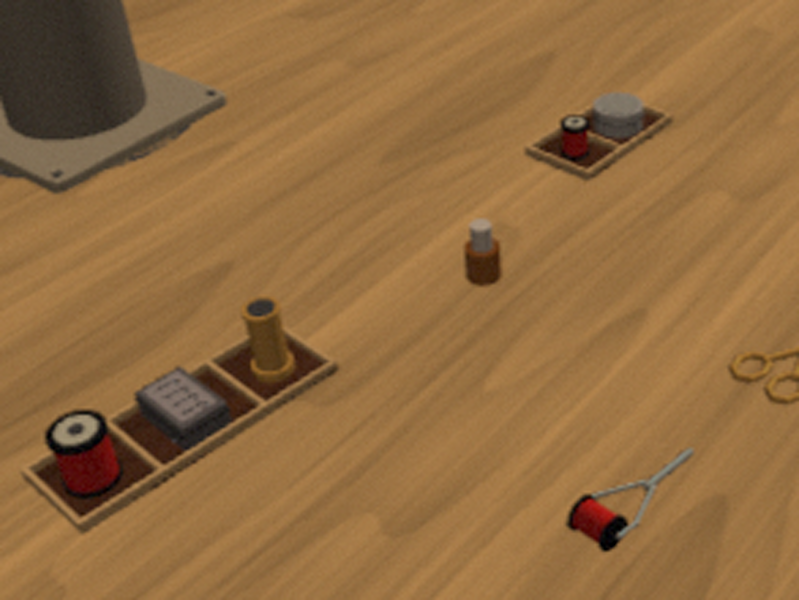

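All five pieces stand in their compartments and the bystanders haven't moved.

```bash
python3 -c "
from cell import hand_in; print(hand_in())"
```

```text
the job is handed in; nothing more can be done
None
```

Both kits are made up and the job is handed in (no verdict shown): the last picture has all five pieces upright in their compartments and the cement bottle, scissors and bobbin holder unmoved, at about 28 s on the robot's clock.

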